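Set the belt-tensioner slide against a gauge and hold it

ROBOT

A 7-joint arm with a two-finger parallel gripper is mounted at the origin on the work surface. World frame = base frame: x ahead of the robot, y to its left, z up, the work surface at z = 0. Lengths are in m, angles in rad, forces in N, time in s.
With the tool pointing down it reaches from about 0.425 to 0.925 m from the base axis. Payload 6.8 kg.
Tool frame: the origin (TCP) lies between the finger pads; the fingertips stand 22 mm ahead of it and the grasp point (between the pads) lies 3 mm ahead of it; z points along the fingers, y is the line along which they close (so a half turn about z gives the same grasp; the last joint's range is limited). The gripper opens to 88 mm and grips with 3 to 60 N. Pads are 20 mm wide; open, the fingers measure 115 mm over their backs; the gripper's body (75 mm by 178 mm) begins 61 mm behind the grasp point.
Start: joints at [-1.421, 0.477, 0.022, 1.555, -0.011, 1.109, -0.083], TCP at [0.172, 0.653, 0.245] pointing down, gripper open.
Joint ranges: [-2.96, 2.96], [-0.34, 2.1], [-1.41, 1.46], [0.24, 2.44], [-1.37, 4.51], [0.17, 1.92], [-2.96, 2.96]. Speed limits (rad/s): [2.39, 2.39, 3.14, 3.14, 3.14, 3.14, 3.14].

INTERFACE

Orientations are given as a 3x3 rotation matrix whose columns are the frame's x, y, z axes.
In Python, from plant import monitor, eyes, ticket gives the robot as it stands.
- The arm moves only by the tool jog_arm, never from a script. Its argument "plan" is a list of rows, each a list of 5 numbers: the shift along the tool's x, y, z in cm, then the turn about the tool's z in rad, then the gripper command: -1 is fully open, 1 is shut, values between are in proportion. In form: [[dx, dy, dz, turn, claw], ...]. A call has 1 to 20 rows; each row is the pose to reach, as a shift and turn from the pose commanded when the call began, along the tool's axes at that moment; what a row does not reach only later rows make up. A row lasts 1/12 s, in which the tool goes at most 41.7 mm and 7.16 degrees, less where a joint would pass 70% of its speed; a pose out of reach is approached as far as the arm can. A call with a gripper value outside its range is refused whole. The fingers move at their own pace and stop on an object; "force" is the grip in N (left out, the last holds). Time passes only in rows, so rows that repeat a pose let the fingers close. It gives the time, the measured TCP pose, the force, the opening and the grip force at its end, in the units of the state.
- monitor.get_obs(): the state, without advancing time (a new reading comes with each control period).
- eyes.get_image(name): name is "side" or "top"; returns the picture (480x640x3 uint8, blue, green, red); there is no depth.
- eyes.calibration(name): a dict with "vfov" (degrees; the focal length in pixels is half the picture's height over the tangent of half this angle, whatever the lens; pixels are square), "cx", "cy" (the principal point, pixels), "D" ([k1, k2, p1, p2, k3] as OpenCV has them; the pictures are not rectified), "R" (3x3) and "t" (3): a world point X has camera coordinates R X + t. Camera axes: x right, y down, z forward; pixel columns grow to the right and rows downward; lengths in m; the calibration is good to about 2 mm. A picture is of the moment at which its call begins. calibration takes no time and is no camera call.
- ticket.sign_off(): hands the job in; it is judged then, once.
The state is a dict: "time_s": time; "q": joint angles; "dq": joint speeds; "joint_efforts": joint torques, N m; "ee_pos": TCP position; "eef_rot": TCP orientation; "wrist_force": force on the tool from outside, world axes, zero at the start; "wrist_torque": the same for the moment, N m; "grip_width": finger opening in m; "gripper_force": force on a finger pad.
Only numpy, scipy, OpenCV 4.12 (cv2) and the standard library are available. Lean on these libraries where they do the work, as an engineer would, in place of code of your own. Each camera call takes 0.05 s, during which the arm holds its last target. There are 200 camera calls.

TASK

Take the setting gauge with the orange grip out of the wooden rack, slide its blade edgewise into the slot of the grey gauge holder on the tensioner jig, fully home and upright, and let go of it. Then draw the jig's spring-return slide out by its black handle until the red pointer is level with the middle of the gauge, and keep holding it there: the slide springs back when released, so finish while still holding the handle. Leave the blue gauge, the oil bottle, the pulley and the screwdriver alone.

Things in the scene. Friction and masses are not known exactly. Their poses are not given: they have to be found in the camera images.
- orange_gauge (a point): standing flat gauge, 70 mm high: steel blade 4 mm thick, 45 mm wide, its lower 40 mm bare; above it an orange grip 12 mm thick (pinch across this), 36 mm wide, 30 mm high. Point: centre, 35 mm above the blade's end, 20 mm below the grip's middle. x across the thickness, y along the width, z up. At the start it stands upright in one of the rack's two slots; about 70 g.
- blue_gauge (a point): standing flat gauge, 70 mm high: steel blade 4 mm thick, 45 mm wide, its lower 40 mm bare; above it a blue grip 12 mm thick (pinch across this), 36 mm wide, 30 mm high. Point: centre, 35 mm above the blade's end, 20 mm below the grip's middle. x across the thickness, y along the width, z up. It stands in the rack's other slot and is to be left there.
- rack: fixed wooden rack block, 50 (x) x 150 (y) x 40 mm high, origin at the centre of its underside. Two slots like the holder's (7 x 48 mm, 30 mm deep, open at the top) at y = -36 and +36 mm, thin across x, long along y. The blades stand on the slot floors 10 mm above the bench: the grips are 50 to 80 mm above the bench.
- jig: fixed tensioner jig: aluminium plate 250 (x) x 200 (y) x 12 mm, origin at the centre of its underside; x runs along the slide's rods, from the open end near the robot to the dark spring tube at the far end, z up. Blue end blocks, tops 55 mm above the bench, at x = -112 and 112, y = -50 mm. At the start the slide's centre is at x = 70, y = -50 mm.
- slot (a point): middle of the slot's mouth, 52 mm above the bench, in the top of the grey gauge holder (36 x 66 x 40 mm high, fixed on the jig plate). Slot 7 mm along x, 48 mm along y, 30 mm deep, edges chamfered 3 mm. Axes parallel to the jig's. Its place along the jig varies, so the slide is to be drawn 50 to 90 mm. Gauge home: its centre is 5 mm above this point.
- handle (a point): middle of the slide's upright black handle, 92 mm above the bench: a plate 14 mm thick along the jig's x, 40 mm wide along y, standing free from 50 to 115 mm above the bench. Axes parallel to the jig's.
- pointer (a point): tip of the red pointer bar (6 mm wide) reaching from the slide towards the gauge holder, 53 mm above the bench; at the same jig x as the handle's middle, 71 mm to its +y. Level with the gauge when its x in the slot's frame is 0. It passes 6 mm clear of the seated gauge.
- slide (a joint): how far the slide is drawn out, m: 0 home (start), growing as it is pulled along the jig's -x, end stop at 0.120. A spring pulls it home with 4 N at 0, growing 100 N/m (13 N at 0.09).
- oil: oil bottle, white with yellow label and red cap, 44 mm diameter, 110 mm high, loose, origin at the centre of its underside; leave alone
- pulley: loose aluminium belt pulley lying flat, 52 mm diameter, 32 mm high, origin at the centre of its underside; leave alone
- driver: loose screwdriver lying along its x on the bench, about 200 mm long; leave alone
Things that resemble listed ones, but are neither listed nor needed, are in the scene too. Leave any green or yellow look-alike of the part that bears orange_gauge alone.

How it is judged:
On the way:
1. the orange gauge stands fully home in the holder's slot and is let go (z of orange_gauge in the frame of slot between -0.002 and 0.01 m and x of orange_gauge in the frame of slot between -0.005 and 0.005 m and y of orange_gauge in the frame of slot between -0.006 and 0.006 m and angle between orange_gauge's own z axis and vertical below 0.15 rad and contact force between the fingers and orange below 0.1 N), for 0.2 s.
At the end, for the whole second after the job is handed in: Gauge centre within 5 mm (across) and 6 mm (along) of the slot middle, at most 10 mm above its mouth (5 is home), tilt under 0.15 rad, fingers off it; pointer within 6 mm of the slot middle along the jig x, fingers pressing the slide with over 2 N, through the last second (all of step 1 and x of pointer in the frame of slot between -0.006 and 0.006 m and contact force between the fingers and slide above 2 N); the arm keeps its last pose, push and grip.
It fails at once if the blue gauge is moved more than 15 mm (distance of blue_gauge from where it was at the start of the episode above 0.015 m).
It fails at once if the oil bottle, pulley or screwdriver is moved more than 20 mm (distance of any of oil, pulley, driver from where it was at the start of the episode above 0.02 m).
It also fails if it takes over 58 s, if anything falls off the work surface, if the arm or the gripper's body presses on something with over 40 N, if the wrist force passes 120 N, or if a joint passes its speed limit or range.

## Working session

There is one attempt and no reset: what is moved stays moved. The work goes in short steps, Python scripts to look and compute and a tool call to move; the robot and the scene stay as the last step left them, time stands still between calls to the robot, and variables do not carry over. Pictures are saved under pics/ and viewed, at most 10 in all, crops included, and the job is handed in when it is done.

Besides the shell and the picture viewer there is one more tool, called after "Request:" as name(argument=value, ...) on one line, values as JSON. jog_arm: Moves the arm, as the interface text tells. Its arguments: {"type":"object","properties":{"plan":{"type":"array"},"force":{"type":"number"}},"required":["plan"]}

```bash
mkdir -p pics; python3 - <<'E'
from plant import monitor, eyes
import cv2,numpy as np
o=monitor.get_obs()
print(o['time_s'],o['ee_pos'],o['eef_rot'],o['grip_width'])
for n in('side','top'):
    im=eyes.get_image(n);cv2.imwrite(f'pics/{n}0.png',im);c=eyes.calibration(n);print(n,c)
E
```

```text
0.0 [0.1719783  0.65217746 0.24371108] [[-9.66962560e-01  2.54918249e-01 -3.04498481e-04]
 [ 2.54918394e-01  9.66961081e-01 -1.69694794e-03]
 [-1.38144818e-04 -1.71850739e-03 -9.99998514e-01]] 0.08783927537922631
side {'vfov': 51.852180593949065, 'cx': 317.07629283116665, 'cy': 236.74488037178122, 'D': array([0.03040007, 0.        , 0.        , 0.        , 0.        ]), 'R': array([[-0.92585685, -0.37772387, -0.01066672],
       [-0.24848951,  0.6298653 , -0.73588224],
       [ 0.28467888, -0.67867104, -0.67702552]]), 't': array([0.53254945, 0.23014589, 0.96126697])}
top {'vfov': 47.10477264908328, 'cx': 318.32816430346105, 'cy': 241.73170070499143, 'D': array([-0.1437213,  0.       ,  0.       ,  0.       ,  0.       ]), 'R': array([[ 0.00250458, -0.99997809, -0.0061275 ],
       [-0.98909399, -0.00157486, -0.14727728],
       [ 0.1472644 ,  0.00642954, -0.98907626]]), 't': array([-0.02272423,  0.56200981,  1.38145788])}
```

View pics/side0.png

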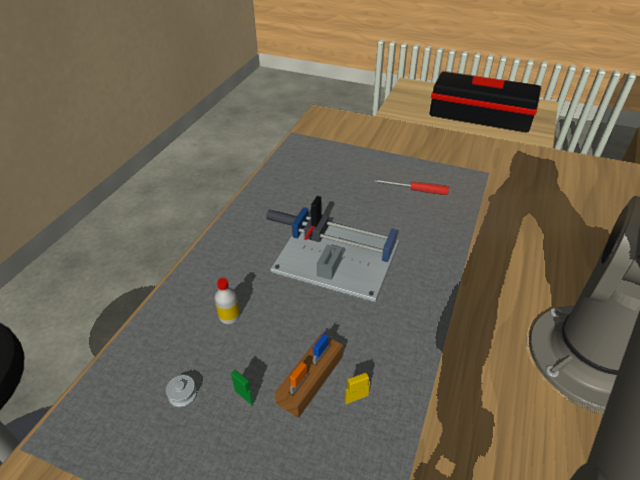

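View pics/top0.png

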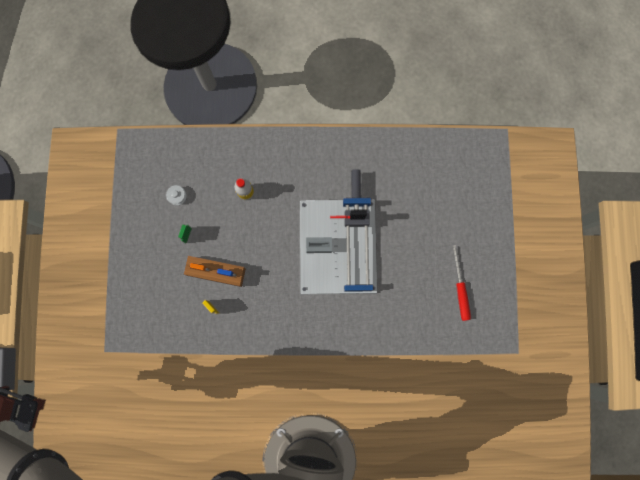

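Side view: the orange grip is at (298,376), the blue at (320,347), with green (242,386) and yellow (357,389) look-alikes outside the rack. Top view: orange (198,267), blue (225,272), green (184,233), yellow (209,306), holder slot near (320,245), handle (357,215). The orange one standing in the wooden rack fits the description. I'll confirm it in one crop and measure.

```bash
cat > h.py <<'E'
import cv2,numpy as np
from plant import monitor, eyes
def K(c):
    f=240/np.tan(np.radians(c['vfov'])/2); return np.array([[f,0,c['cx']],[0,f,c['cy']],[0,0,1]])
def ray(n,p):
    c=eyes.calibration(n); u=cv2.undistortPoints(np.array([[p]],float),K(c),c['D'])[0,0]
    R=c['R']; return -R.T@c['t'], R.T@np.array([u[0],u[1],1])
def onz(n,p,z):
    o,d=ray(n,p); return o+d*(z-o[2])/d[2]
def tri(ps,pt):
    A=[];b=[]
    for n,p in(('side',ps),('top',pt)):
        o,d=ray(n,p);d=d/np.linalg.norm(d);P=np.eye(3)-np.outer(d,d);A.append(P);b.append(P@o)
    return np.linalg.lstsq(np.vstack(A),np.hstack(b),rcond=None)[0]
def proj(n,X):
    c=eyes.calibration(n); return cv2.projectPoints(np.array([X],float),cv2.Rodrigues(c['R'])[0],c['t'],K(c),c['D'])[0].reshape(2)
def blobs(im,lo,hi,box,amin=8):
    h=cv2.cvtColor(im,cv2.COLOR_BGR2HSV);m=cv2.inRange(h,lo,hi);k=np.zeros_like(m);x0,y0,x1,y1=box;k[y0:y1,x0:x1]=255;m&=k
    n,l,s,c=cv2.connectedComponentsWithStats(m)
    out=[]
    for i in range(1,n):
        if s[i,4]>=amin:
            ys,xs=np.where(l==i); out.append((s[i].tolist(),c[i].round(2).tolist(),[np.round(v,2).tolist() for v in cv2.minAreaRect(np.c_[xs,ys].astype(np.float32))[:2]],round(cv2.minAreaRect(np.c_[xs,ys].astype(np.float32))[2],1)))
    return out
E
python3 - <<'E'
from h import *
t=cv2.imread('pics/top0.png');s=cv2.imread('pics/side0.png')
C={'orange':((5,150,80),(17,255,255)),'blue':((105,120,60),(125,255,255)),'red':((0,170,80),(4,255,255))}
B={'top':{'orange':(170,250,250,295),'blue':(170,250,400,300),'red':(320,190,370,240)},'side':{'orange':(270,350,350,420),'blue':(270,190,410,380),'red':(295,215,335,250)}}
for n,im in(('top',t),('side',s)):
    for k in C: 
        for b in blobs(im,*C[k],B[n][k]): print(n,k,b)
big=lambda im,x0,y0,x1,y1:cv2.resize(im[y0:y1,x0:x1],(400,300),interpolation=cv2.INTER_CUBIC)
cv2.imwrite('pics/c1.png',np.vstack([np.hstack([big(t,175,240,255,300),big(s,265,330,365,405)]),np.hstack([big(t,290,195,390,270),big(s,260,190,400,295)])]))
E
```

```text
top orange ([185, 257, 58, 29, 746], [210.57, 270.66], [[213.95, 270.74], [56.32, 17.89]], 11.6)
top blue ([218, 269, 15, 7, 68], [224.57, 271.97], [[224.74, 272.06], [14.55, 4.61]], 14.0)
top blue ([345, 285, 28, 6, 146], [358.35, 287.53], [[358.5, 287.5], [5.0, 27.0]], 90.0)
top red ([331, 216, 19, 2, 24], [341.38, 216.79], [[340.0, 216.5], [1.0, 18.0]], 90.0)
side orange ([275, 350, 65, 67, 1556], [302.16, 381.3], [[304.61, 374.85], [32.2, 78.52]], 31.8)
side blue ([292, 208, 16, 30, 180], [297.88, 221.86], [[297.77, 221.67], [9.2, 31.36]], 20.3)
side blue ([383, 235, 9, 27, 90], [385.96, 251.54], [[386.76, 247.77], [5.84, 26.29]], 10.6)
side blue ([313, 334, 16, 24, 221], [320.43, 345.15], [[320.64, 344.98], [10.6, 24.0]], 36.9)
side red ([305, 226, 10, 14, 43], [309.02, 232.02], [[308.91, 232.15], [2.74, 15.78]], 31.0)
```

View pics/c1.png

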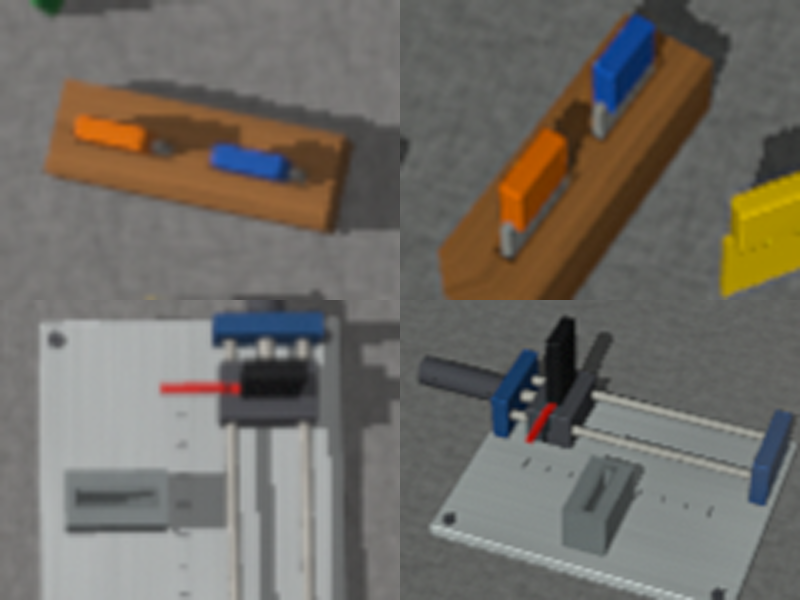

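The crop confirms it: the orange grip stands in the rack's left slot, at about (197,266) in the top view and (298,376) in the side view. Blue is in the other slot; green and yellow stand outside.

```bash
cat >> h.py <<'E'
def delta(P,yvec):
    """shift (cm, tool axes) and turn to put TCP at P with tool y along +-yvec"""
    o=monitor.get_obs();R=np.array(o['eef_rot']);d=R.T@(np.array(P)-o['ee_pos'])*100
    v=R.T@np.array([yvec[0],yvec[1],0]);a=np.arctan2(-v[0],v[1]);a=(a+np.pi/2)%np.pi-np.pi/2
    print('t',o['time_s'],'ee',np.round(o['ee_pos'],4),'F',np.round(o['wrist_force'],1),'grip',o['grip_width'],'q7',o['q'][6],'move cm',d.round(2),'turn',round(a,3),'yaw y',np.round(R[:2,1],3))
E
python3 - <<'E'
from h import *
t=cv2.imread('pics/top0.png');s=cv2.imread('pics/side0.png')
O=((5,225,150),(17,255,255))
for n,im,b in(('top',t,(185,255,215,280)),('side',s,(285,360,310,390))):
    for q in blobs(im,*O,b): print(n,'orange',q)
# top face grip planes
for nm,p,z in (('orange_c1',(175+78/5,240+128/5),.08),('orange_c2',(175+145/5,240+140/5),.08),('blue',(224.7,271.5),.08),
  ('rackTL',(175+66/5,240+82/5),.04),('rackTR',(175+348/5,240+138/5),.04),('rackBL',(175+45/5,240+172/5),.04),('rackBR',(175+328/5,240+230/5),.04),
  ('slotL',(290+74/4,195+196/4),.052),('slotR',(290+159/4,195+194/4),.052),
  ('holdTL',(290+67/4,195+169/4),.052),('holdTR',(290+168/4,195+171/4),.052),('holdBL',(290+67/4,195+226/4),.052),('holdBR',(290+168/4,195+226/4),.052),
  ('ptr',(330.5,216.7),.053),('scrU',(304.25,204.75),.012),('scrD',(305,289.5),.012),('blkD',(358.5,287.5),.055),('hand',(290+275/4,195+71/4),.115)):
    print(nm,onz('top',p,z).round(4))
g=lambda x,y:(260+x*.35,190+(y-300)*.35)
for nm,p,z in (('slotA',g(582,515),.052),('slotB',g(621,470),.052),('ptr',g(529,438),.053)): print('side',nm,onz('side',p,z).round(4))
# hue masks of plate light / screws
gr=cv2.cvtColor(t,cv2.COLOR_BGR2GRAY)
print(gr[236:254,303:336])
E
```

```text
top orange ([191, 264, 13, 6, 52], [196.9, 266.21], [[196.88, 266.23], [12.33, 4.11]], 9.5)
side orange ([290, 362, 16, 25, 156], [296.22, 373.49], [[296.3, 373.4], [8.94, 24.6]], 26.6)
orange_c1 [0.495  0.3001 0.08  ]
orange_c2 [0.4891 0.2657 0.08  ]
blue [0.4805 0.2128 0.08  ]
rackTL [0.5232 0.317  0.04  ]
rackTR [0.4945 0.1684 0.04  ]
rackBL [0.4761 0.3264 0.04  ]
rackBR [0.447  0.1778 0.04  ]
slotL [0.5546 0.0035 0.052 ]
slotR [ 0.556  -0.0509  0.052 ]
holdTL [0.5721 0.0081 0.052 ]
holdTR [ 0.5709 -0.0567  0.052 ]
holdBL [0.5352 0.0079 0.052 ]
holdBR [ 0.5353 -0.0567  0.052 ]
ptr [ 0.6257 -0.0529  0.053 ]
scrU [0.6661 0.0164 0.012 ]
scrD [0.4404 0.0131 0.012 ]
blkD [ 0.4431 -0.1237  0.055 ]
hand [ 0.6237 -0.1217  0.115 ]
side slotA [ 0.2725 -0.0992  0.052 ]
side slotB [ 0.253  -0.1596  0.052 ]
side ptr [ 0.3267 -0.1689  0.053 ]
[[173 173 174 175 173 171 171 172 173 172 172 172 171 171 171 169 171 172
  172 173 172 170 171 171 170 169 171 171 170 172 172 172 170]
 [173 172 170 157 150 148 148 148 150 149 148 148 147 147 146 146 147 149
  149 149 146 140 141 140 141 141 141 142 148
[... 1510 characters left out ...]
3 109 109 107]
 [178 175 170 148 126 122 123 122 122 122 123 123 124 124 124 123 124 124
  125 124 124 124 124 124 125 125 125 125 121 113 109 108 108]
 [177 175 169 147 124 120 119 120 118 120 120 121 119 121 121 120 120 122
  121 120 121 121 121 120 121 122 121 120 119 112 109 108 108]
 [177 175 167 134  99  93  92  93  93  92  92  91  87  86  85  84  87  87
   87  87  87  87  86  87  86  86  87  88  94 109 109 111 115]
 [177 174 166 127  85  78  78  78  79  80  81  85  83  82  82  80  82  82
   83  82  83  83  83  82  82  82  82  85 106 145 121 124 151]
 [177 175 173 160 139 134 133 133 135 135 139 152 154 153 152 151 152 153
  154 154 153 153 154 154 153 152 153 153 158 169 156 137 135]]
```

```bash
python3 - <<'E'
from h import *
print(onz('top',(196.9,266.2),.08),onz('top',(318.7,243.9),.052))
delta((.492,.283,.17),(.982,-.19))
E
```

```text
[0.49352038 0.28393903 0.08      ] [ 0.5548794  -0.02260693  0.052     ]
t 0.1 ee [0.172  0.6522 0.2438] F [-0.4  0.8 -0.4] grip 0.0877352871263723 q7 -0.08308652836620478 move cm [-40.36 -27.53   7.43] turn 1.504 yaw y [0.255 0.967]
```

Request:
jog_arm(plan=[[-10,-7,2,0.4,-0.2],[-20,-14,4,0.8,-0.2],[-30,-21,6,1.2,-0.2],[-40.4,-27.5,7.4,1.504,-0.2],[-40.4,-27.5,7.4,1.504,-0.2],[-40.4,-27.5,7.4,1.504,-0.2],[-40.4,-27.5,7.4,1.504,-0.2],[-40.4,-27.5,7.4,1.504,-0.2],[-40.4,-27.5,7.4,1.504,-0.2],[-40.4,-27.5,7.4,1.504,-0.2],[-40.4,-27.5,7.4,1.504,-0.2],[-40.4,-27.5,7.4,1.504,-0.2],[-40.4,-27.5,7.4,1.504,-0.2],[-40.4,-27.5,7.4,1.504,-0.2],[-40.4,-27.5,7.4,1.504,-0.2],[-40.4,-27.5,7.4,1.504,-0.2],[-40.4,-27.5,7.4,1.504,-0.2],[-40.4,-27.5,7.4,1.504,-0.2]], force=20)

```text
time_s: 1.6
ee_pos: [0.4918, 0.2851, 0.1707]
eef_rot: [[0.187, 0.982, -0.0], [0.982, -0.187, 0.001], [0.001, -0.0, -1.0]]
wrist_force: [0.4, -0.6, 0.1]
grip_width: 0.0527
gripper_force: 0.0
```

```bash
python3 - <<'E'
from h import *
im=eyes.get_image('side');cv2.imwrite('pics/s1.png',cv2.resize(im[250:430,200:440],(800,600)))
delta((.4925,.2835,.071),(.982,-.19))
E
```

```text
t 1.65 ee [0.492  0.2849 0.1707] F [ 0.5 -0.6 -0.9] grip 0.05239307994157551 q7 -0.6081243747804602 move cm [-0.13  0.08  9.97] turn 0.002 yaw y [ 0.982 -0.188]
```

View pics/s1.png

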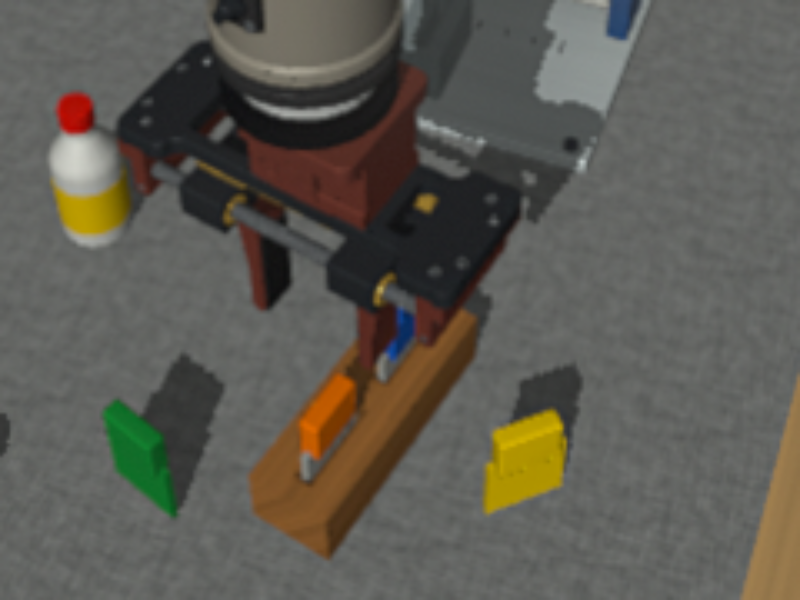

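The fingers straddle the orange grip at height: tips near crop (262,300) and (370,365), grip at (328,415). I'll descend and close.

Request:
jog_arm(plan=[[-0.1,0.1,3,0,-0.2],[-0.1,0.1,6,0,-0.2],[-0.1,0.1,8,0,-0.2],[-0.1,0.1,10,0,-0.2],[-0.1,0.1,10,0,-0.2],[-0.1,0.1,10,0,-0.2],[-0.1,0.1,10,0,1],[-0.1,0.1,10,0,1],[-0.1,0.1,10,0,1],[-0.1,0.1,10,0,1],[-0.1,0.1,10,0,1],[-0.1,0.1,10,0,1],[-0.1,0.1,10,0,1],[-0.1,0.1,10,0,1],[-0.1,0.1,10,0,1]], force=20)

```text
time_s: 2.9
ee_pos: [0.4935, 0.2827, 0.0709]
eef_rot: [[0.19, 0.982, 0.0], [0.982, -0.19, 0.0], [0.0, 0.0, -1.0]]
wrist_force: [-0.6, -0.1, 3.3]
grip_width: 0.0121
gripper_force: 20.0
```

```bash
python3 - <<'E'
from h import *
delta((.4925,.2835,.17),(.982,-.19))
E
```

```text
t 2.9 ee [0.4935 0.2827 0.0709] F [-0.6 -0.1  3.3] grip 0.012090863489213177 q7 -0.532514702633742 move cm [ 0.06 -0.11 -9.91] turn 0.0 yaw y [ 0.982 -0.19 ]
```

Request:
jog_arm(plan=[[0,0,-1.5,0,1],[0,0,-3,0,1],[0,0,-6,0,1],[0,0,-9,0,1],[0,0,-12,0,1],[0,0,-12,0,1],[0,0,-12,0,1]])

```text
time_s: 3.48
ee_pos: [0.4942, 0.2831, 0.192]
eef_rot: [[0.19, 0.982, 0.002], [0.982, -0.19, 0.002], [0.003, 0.002, -1.0]]
wrist_force: [0.0, -0.5, -1.2]
grip_width: 0.012
gripper_force: 20.0
```

```bash
python3 - <<'E'
from h import *
delta((.555,-.023,.15),(1,.012))
E
```

```text
t 3.4833 ee [0.4942 0.2831 0.192 ] F [ 0.  -0.5 -1.2] grip 0.01200655011712766 q7 -0.6166053649630074 move cm [-28.91  11.78   4.14] turn -0.203 yaw y [ 0.982 -0.19 ]
```

Request:
jog_arm(plan=[[-3,1.2,0,-0.03,1],[-6,2.4,0,-0.06,1],[-9,3.6,0,-0.09,1],[-12,4.8,0,-0.12,1],[-15,6,0,-0.15,1],[-18,7.2,0.5,-0.18,1],[-21,8.4,1,-0.2,1],[-24,9.8,2,-0.203,1],[-27,11,3,-0.203,1],[-28.9,11.8,4.1,-0.203,1],[-28.9,11.8,4.1,-0.203,1],[-28.9,11.8,4.1,-0.203,1],[-28.9,11.8,4.1,-0.203,1],[-28.9,11.8,4.1,-0.203,1]])

```text
time_s: 4.65
ee_pos: [0.5541, -0.0218, 0.1493]
eef_rot: [[-0.014, 1.0, -0.001], [1.0, 0.014, 0.001], [0.001, -0.001, -1.0]]
wrist_force: [0.7, 0.5, -0.9]
grip_width: 0.0118
gripper_force: 20.0
```

```bash
python3 - <<'E'
from h import *
a=eyes.get_image('side');b=eyes.get_image('top')
cv2.imwrite('pics/side2.png',a);cv2.imwrite('pics/top2.png',b)
f=lambda im,x0,y0,x1,y1:cv2.resize(im[y0:y1,x0:x1],(400,400),interpolation=cv2.INTER_CUBIC)
cv2.imwrite('pics/c2.png',np.hstack([f(a,270,175,400,305),f(b,270,190,370,290)]))
delta((.555,-.023,.15),(1,.012))
o=monitor.get_obs();R=np.array(o['eef_rot']);p=np.array(o['ee_pos'])
for n in('side','top'):
    print(n,'tcp',proj(n,p),'slot',proj(n,(.5549,-.0226,.052)))
    print('blade corners',[proj(n,p+R@np.array([s*.0225,0,.0609])).round(1) for s in(-1,1)])
E
```

```text
t 4.75 ee [ 0.5545 -0.0219  0.1497] F [-0.3  1.  -0.4] grip 0.011842198280998051 q7 0.18961472437032464 move cm [-0.11  0.05 -0.03] turn 0.002 yaw y [1.    0.014]
side tcp [329.45459214 221.620594  ] slot [329.09998863 254.59996228]
blade corners [array([332.8, 236.3]), array([325.6, 249.5])]
top tcp [318.19552587 238.20657919] slot [318.6973149  243.89204268]
blade corners [array([327.3, 241.8]), array([309.3, 242.1])]
```

View pics/c2.png

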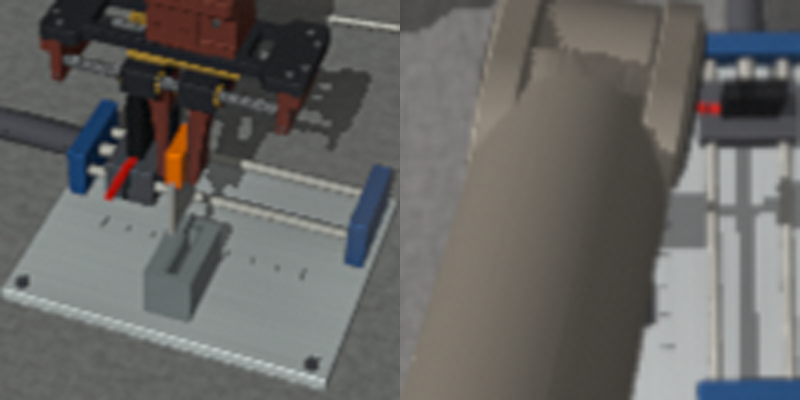

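Side view: the blade's lower near corner is at about (326,250), the predicted spot within 1 px. The gauge hangs upright over the slot. I'll lower it to just above the mouth and check.

Request:
jog_arm(plan=[[-0.1,0.0,1,0,1],[-0.1,0.0,2,0,1],[-0.1,0.0,3,0,1],[-0.1,0.0,3,0,1],[-0.1,0.0,3,0,1],[-0.1,0.0,3,0,1]])

```text
time_s: 5.25
ee_pos: [0.5544, -0.0247, 0.1195]
eef_rot: [[-0.012, 1.0, -0.0], [1.0, 0.012, -0.0], [-0.0, -0.0, -1.0]]
wrist_force: [-1.1, -0.3, -0.5]
grip_width: 0.0118
gripper_force: 20.0
```

```bash
python3 - <<'E'
from h import *
a=eyes.get_image('side');s=cv2.imread('pics/side0.png')
f=lambda im:cv2.resize(im[215:280,300:365],(400,400),interpolation=cv2.INTER_CUBIC)
def mk(im,pts):
    im=f(im)
    for p in pts: cv2.circle(im,tuple(int(v) for v in (np.array(p)-(300,215)+.5)*400/65),2,(255,0,255),-1)
    return im
c=np.array((.5549,-.0226,.052));u=np.array((1,.012,0));v=np.array((-.012,1,0))
H=[proj('side',c+u*i*.018+v*j*.033) for i in(-1,1) for j in(-1,1)]+[proj('side',c+u*i*.0065+v*j*.027) for i in(-1,1) for j in(-1,1)]
cv2.imwrite('pics/c3.png',np.hstack([mk(s,H),f(a)]))
delta((.555,-.023,.083),(1,.012))
o=monitor.get_obs();R=np.array(o['eef_rot']);p=np.array(o['ee_pos'])
print([((proj('side',p+R@np.array([s*.0225,0,.0609]))-(300,215)+.5)*400/65).round(0) for s in(-1,1)])
E
```

```text
t 5.3 ee [ 0.5546 -0.0247  0.1198] F [ 0.3  0.1 -1.4] grip 0.011763626221840325 q7 0.21681246132807916 move cm [0.17 0.04 3.68] turn -0.0 yaw y [1.    0.012]
[array([207., 189.]), array([163., 271.])]
```

View pics/c3.png

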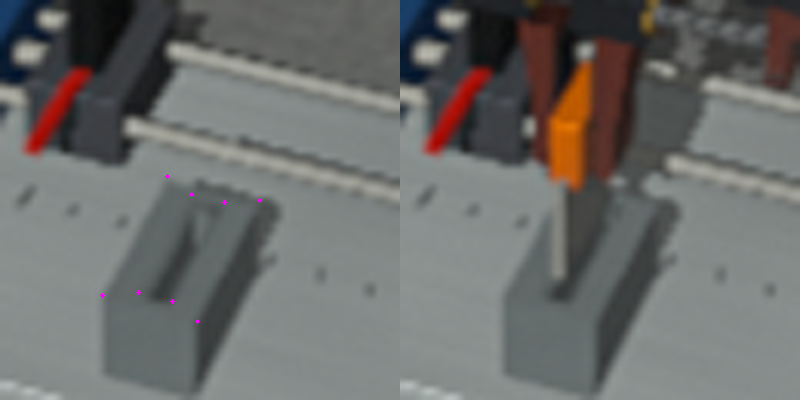

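The right crop shows the blade end at about (160,281), which projects into the slot mouth within about 1 mm (slightly towards −x). I'll nudge it +1 mm along tool y and insert.

Request:
jog_arm(plan=[[0,0.1,0.4,0,1],[0,0.1,0.8,0,1],[0,0.1,1.2,0,1],[0,0.1,1.6,0,1],[0,0.1,2.0,0,1],[0,0.1,2.0,0,1],[0,0.1,2.0,0,1]])

```text
time_s: 5.88
ee_pos: [0.5552, -0.0244, 0.0992]
eef_rot: [[-0.012, 1.0, -0.001], [1.0, 0.012, -0.0], [-0.0, -0.001, -1.0]]
wrist_force: [0.1, 0.2, -2.0]
grip_width: 0.0121
gripper_force: 20.0
```

Request:
jog_arm(plan=[[0,0,0.4,0,1],[0,0,0.8,0,1],[0,0,1.2,0,1],[0,0,1.5,0,1],[0,0,1.7,0,1],[0,0,1.7,0,1],[0,0,1.7,0,1]])

```text
time_s: 6.47
ee_pos: [0.5554, -0.0246, 0.0825]
eef_rot: [[-0.012, 1.0, -0.0], [1.0, 0.012, -0.0], [-0.0, -0.0, -1.0]]
wrist_force: [-0.4, -0.6, 0.1]
grip_width: 0.0123
gripper_force: 20.0
```

Request:
jog_arm(plan=[[0,0,0.1,0,1],[0,0,0.2,0,1],[0,0,0.3,0,1],[0,0,0.3,0,1],[0,0,0.3,0,1]])

```text
time_s: 6.88
ee_pos: [0.5557, -0.0245, 0.0812]
eef_rot: [[-0.012, 1.0, 0.001], [1.0, 0.012, 0.001], [0.001, 0.001, -1.0]]
wrist_force: [-4.6, 0.9, 14.8]
grip_width: 0.0118
gripper_force: 20.0
```

Request:
jog_arm(plan=[[0,0,-0.15,0,1],[0,0,-0.15,0,-0.2],[0,0,-0.15,0,-0.2],[0,0,-0.15,0,-0.2],[0,0,-0.15,0,-0.2],[0,0,-0.15,0,-0.2],[0,0,-2,0,-0.2],[0,0,-5,0,-0.2],[0,0,-8,0,-0.2],[0,0,-11,0,-0.2],[0,0,-11,0,-0.2],[0,0,-11,0,-0.2]])

```text
time_s: 7.88
ee_pos: [0.5565, -0.0245, 0.1912]
eef_rot: [[-0.012, 1.0, 0.004], [1.0, 0.012, 0.001], [0.001, 0.004, -1.0]]
wrist_force: [1.1, -0.1, -0.4]
grip_width: 0.0527
gripper_force: 0.0
```

```bash
python3 - <<'E'
from h import *
a=eyes.get_image('side');cv2.imwrite('pics/side3.png',a)
cv2.imwrite('pics/c4.png',cv2.resize(a[185:305,265:425],(800,600),interpolation=cv2.INTER_CUBIC))
print('hand top px side',proj('side',(.6237,-.1217,.115)))
t=cv2.imread('pics/top0.png')
h=cv2.cvtColor(t,cv2.COLOR_BGR2GRAY); print(h[208:226,340:376])
delta((.625,-.122,.18),(1,.012))
E
```

```text
hand top px side [317.00498704 199.56020638]
[[170 170 171 170 170 169 165 155 124 134 165 166 165 154 127 154 158 128
  120 163 166 152 111 107 131 159 129 100 128 165 157 114 108 108  97  72]
 [168 169 171 172 171 163 145 137 113 122 141 129 125 116  89 103 108  89
   84 111 114 106  79  77  91 110  93  87 115 152 156 115 107 107  97  74]
 [168 169 172 171 162 129 105 100  91  96  97  77  71  65  49  52  54  47
   44  56  57  54  46  43  48  55  56  71  92 129 150 114 108 107  97  74]
 [169 168 171 166 144 100  83  80  80  77  67  44  41  39  36  35  36  34
   36  36  37  38  35  35  34  36  46  65  79 100 123 110 107 107  99  77]
 [168 169 170 164 133  90  79  78  78  75  59  38  35  37  36  35  37  36
   36  36  35  36  35  33  35  35  44  65  74  86 108 107 107 106  99  78]
 [169 168 170 163 131  88  79  78  77  71  49  38  36  38  38  38  36  37
   35  35  35  35  35  35  35  35  39  53  63  83 106 107 106 106 100  78]
 [166 166 168 161 130  88  77  78  76  70  45  32  30  33  31  32  31  30
   31  30  27  29  30  28  30  29  34  48  56  80 105 107 107 106  98  77]
 [142 142 14
[... 1088 characters left out ...]
  77  78  77  78
   77  77  77  77  76  77  77  76  75  76  75  85 105 107 106 106 100  82]
 [169 168 169 163 130  87  77  78  77  78  77  78  78  78  79  79  79  78
   78  78  77  79  77  78  77  77  78  77  77  85 106 107 106 105 100  82]
 [169 169 170 163 129  80  66  69  69  67  66  65  66  66  65  66  65  65
   64  65  64  63  63  62  63  67  66  62  64  83 106 106 105 105 100  82]
 [169 168 170 164 131  73  64  82  80  59  50  50  50  50  49  49  48  48
   48  47  49  48  48  52  69  97  87  66  64  91 106 108 107 104 101  85]]
t 7.9333 ee [ 0.5555 -0.0243  0.1897] F [ 1.   0.2 -0. ] grip 0.05264342024114932 q7 0.1622874634768626 move cm [-9.85  6.83  0.97] turn 0.0 yaw y [1.    0.012]
```

View pics/c4.png

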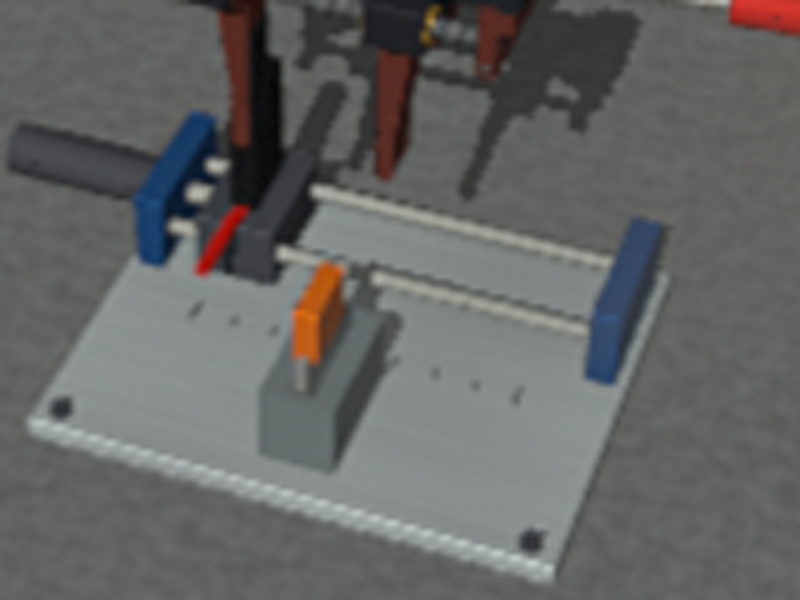

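The orange gauge stands seated and upright in the holder at crop (318,315), with about 10 mm of bare blade showing. The handle is ready to take.

Request:
jog_arm(plan=[[-3,2,0,0,-0.2],[-6,4,0,0,-0.2],[-9,6,0,0,-0.2],[-9.8,7.0,0,0,-0.2],[-9.8,7.0,0,0,-0.2],[-9.8,7.0,2,0,-0.2],[-9.8,7.0,4,0,-0.2],[-9.8,7.0,6,0,-0.2],[-9.8,7.0,8,0,-0.2],[-9.8,7.0,9.9,0,-0.2],[-9.8,7.0,9.9,0,-0.2],[-9.8,7.0,9.9,0,-0.2]])

```text
time_s: 8.93
ee_pos: [0.6248, -0.1204, 0.0889]
eef_rot: [[-0.013, 1.0, -0.004], [1.0, 0.013, 0.001], [0.001, -0.004, -1.0]]
wrist_force: [-0.2, 0.4, 0.3]
grip_width: 0.0527
gripper_force: 0.0
```

Request:
jog_arm(plan=[[0,0,0,0,1],[0,0,0,0,1],[0,0,0,0,1],[0,0,0,0,1],[0,0,0,0,1],[0,0,0,0,1],[0,0,0,0,1],[0,0,0,0,1]], force=45)

```text
time_s: 9.6
ee_pos: [0.6258, -0.1217, 0.091]
eef_rot: [[-0.012, 1.0, -0.001], [1.0, 0.012, 0.001], [0.001, -0.001, -1.0]]
wrist_force: [-5.1, 0.8, 6.5]
grip_width: 0.0139
gripper_force: 45.0
```

```bash
python3 - <<'E'
from h import *
a=eyes.get_image('side');cv2.imwrite('pics/side4.png',a);b=eyes.get_image('top');cv2.imwrite('pics/top4.png',b)
for q in blobs(a,(0,170,80),(4,255,255),(290,210,345,260)): print('red',q)
delta((.5556,-.122,.09),(1,.012))
E
```

```text
red ([305, 226, 10, 14, 43], [309.02, 232.02], [[308.91, 232.15], [2.74, 15.78]], 31.0)
t 9.7 ee [ 0.6258 -0.1217  0.091 ] F [-4.7 -0.   5.1] grip 0.013993680370366983 q7 0.41130930168406843 move cm [ 0.05 -7.02  0.1 ] turn -0.0 yaw y [1.    0.012]
```

Request:
jog_arm(plan=[[0,-0.6,0,0,1],[0,-1.4,0,0,1],[0,-2.4,0,0,1],[0,-3.4,0,0,1],[0,-4.4,0,0,1],[0,-5.4,0,0,1],[0,-6.2,0,0,1],[0,-6.7,0,0,1],[0,-6.9,0,0,1],[0,-6.9,0,0,1],[0,-6.9,0,0,1],[0,-6.9,0,0,1]])

```text
time_s: 10.7
ee_pos: [0.5599, -0.1226, 0.091]
eef_rot: [[-0.013, 1.0, 0.005], [1.0, 0.013, -0.001], [-0.001, 0.005, -1.0]]
wrist_force: [9.7, -2.4, -6.8]
grip_width: 0.0136
gripper_force: 45.0
```

```bash
python3 - <<'E'
from h import *
a=eyes.get_image('side');cv2.imwrite('pics/side5.png',a);b=eyes.get_image('top');cv2.imwrite('pics/top5.png',b)
f=lambda im,x0,y0,x1,y1:cv2.resize(im[y0:y1,x0:x1],(400,400),interpolation=cv2.INTER_CUBIC)
cv2.imwrite('pics/c5.png',np.hstack([f(a,290,205,370,285),f(b,290,205,370,285)]))
for n,im in(('side',a),('top',b)):
    for q in blobs(im,(0,170,80),(4,255,255),(300,210,360,270),4): print(n,'red',q)
delta((.5568,-.122,.09),(1,.012))
for n in('side','top'): print(n,'expected pointer tip',proj(n,(.5558,-.0510,.053)))
E
```

```text
side red ([334, 233, 7, 10, 23], [336.57, 236.57], [[336.19, 237.01], [2.4, 10.8]], 31.0)
t 10.8 ee [ 0.5599 -0.1225  0.091 ] F [10.2 -0.6 -6.3] grip 0.01386914372034201 q7 0.43254480338655177 move cm [ 0.06 -0.31  0.09] turn 0.001 yaw y [1.    0.013]
side expected pointer tip [333.26075682 245.97715835]
top expected pointer tip [329.78051027 243.5060303 ]
```

View pics/c5.png

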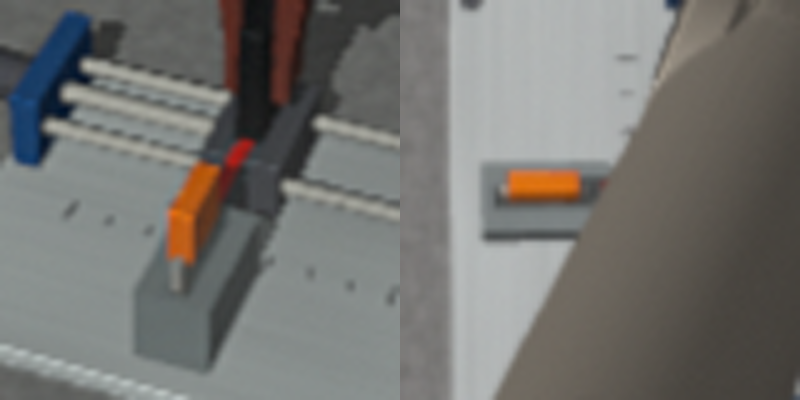

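The pointer is now just behind the gauge: its base is at crop (242,148) in the side view, and the gauge is still seated. The arm is about 3 mm short under the spring load, so I'll draw a little more.

Request:
jog_arm(plan=[[0,-0.15,0,0,1],[0,-0.3,0,0,1],[0,-0.3,0,0,1],[0,-0.3,0,0,1],[0,-0.3,0,0,1],[0,-0.3,0,0,1]])

```text
time_s: 11.3
ee_pos: [0.557, -0.1226, 0.0909]
eef_rot: [[-0.013, 1.0, 0.005], [1.0, 0.013, -0.001], [-0.001, 0.005, -1.0]]
wrist_force: [10.0, -2.2, -6.8]
grip_width: 0.0138
gripper_force: 45.0
```

```bash
python3 - <<'E'
from h import *
a=eyes.get_image('side');s=cv2.imread('pics/side4.png')
def pts(im,box):
    h=cv2.cvtColor(im,cv2.COLOR_BGR2HSV);m=cv2.inRange(h,(0,170,80),(4,255,255));x0,y0,x1,y1=box
    ys,xs=np.where(m[y0:y1,x0:x1]);return np.c_[xs+x0,ys+y0]
A=pts(s,(295,215,335,250));B=pts(a,(315,220,360,260))
# same jig-y line: top rows of bar meeting the slide; axis line positions on z=.053
for nm,P in(('before',A),('now',B)):
    W=np.array([onz('side',p,.055) for p in P]); i=W[:,1]<-.065
    print(nm,len(P),i.sum(),'x',W[i,0].mean().round(4),'y',W[i,1].mean().round(4),W[:,1].min().round(3),W[:,1].max().round(3))
delta((.5568,-.122,.09),(1,.012))
cv2.imwrite('pics/c6.png',cv2.resize(a[205:285,290:370],(600,600),interpolation=cv2.INTER_CUBIC))
E
```

```text
before 43 29 x 0.6243 y -0.0802 -0.096 -0.047
now 23 22 x 0.5563 y -0.0834 -0.096 -0.056
t 11.35 ee [ 0.557  -0.1226  0.0909] F [10.4 -0.9 -6.6] grip 0.013919193141604568 q7 0.43332261886963797 move cm [ 0.06 -0.02  0.09] turn 0.001 yaw y [1.    0.013]
```

View pics/c6.png

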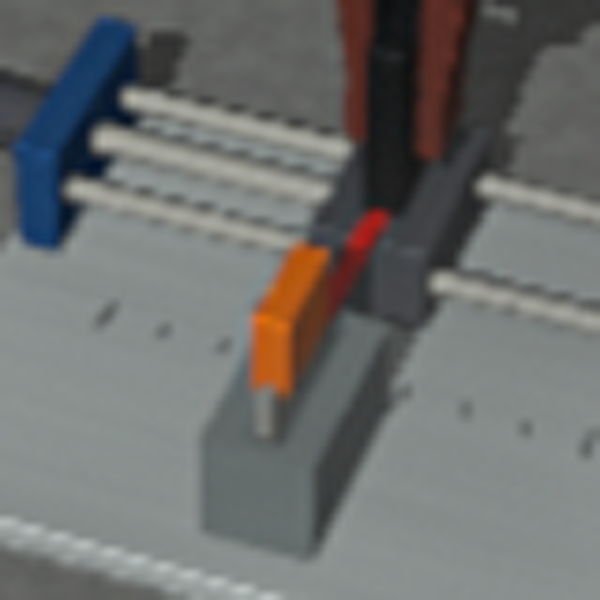

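The pointer bar runs from (375,220) straight in line behind the gauge, which is seated and upright at (265,400). The pointer is within about 1 mm of the slot middle, and the handle is still gripped at 45 N.

```bash
python3 -c "
from plant import ticket
print(ticket.sign_off())"
```

```text
the job is handed in; nothing more can be done
None
```

The job is handed in: by my last measurements the orange gauge is fully home, upright and released in the holder, and the slide is held by its handle with the pointer about 1 mm from the slot middle; the judge's result was not reported back.

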